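Spin the stockroom turntable until the bottle is at the front

TASK

Push the wooden turntable round by its rim with the fingertips until the tall bottle standing on it is at the front, squarely behind the ticket holder in the middle of the tray's front edge. Do not touch, grip or lift the bottle, jar and tin on the turntable (they just ride round), leave the large tin, the tub and the carton beside it alone, and finish with the turntable at rest.

Things in the scene. Friction and masses are not known exactly. Their poses are not given: they have to be found in the camera images.
- tray: Fixed shelf tray on the work surface: grey board 360 mm deep (its x) by 720 mm wide (its y), 12 mm thick, white 60 mm upstands along the back and sides, open at the front and above. Origin at work-surface height, exactly under the turntable's axis. Its -x points to the tray's front (long edge nearest the robot); z up. Position and yaw vary.
- front_mark (a point): Middle of the tray's front edge, on top of the board, 160 mm straight in front (tray's -x) of the turntable's axis. There a small black ticket holder with a blank white card, 85 mm wide, is fixed to the edge, sloping up towards the turntable, its top about 30 mm above the work surface.
- turntable: Light-wood lazy Susan, 280 mm across, turning endlessly either way; cannot shift. Board 22 mm thick, its top 44 mm and underside 22 mm above the work surface, over the tray board (top at 12 mm). Origin on the axis, on the tray board; z up, x to notch0. Three notches in the rim 120 degrees apart. Bearing friction 0.07 N m (0.5 N at the rim): after a slow push it coasts under 10 degrees.
- notch0 (a point): Middle of finger notch 0 in the rim, 128 mm from the axis, level with the board's top (44 mm). Each notch goes right through the board, open outward: 25 mm deep (board radius 115 mm there), about 50 mm wide, radial side faces 12 degrees either side of its middle. A finger put down in it and moved along the rim crosses the play, then pushes a side face round.
- notch1 (a point): Middle of finger notch 1, 120 degrees anticlockwise (seen from above) of notch 0, otherwise the same.
- notch2 (a point): Middle of finger notch 2, 240 degrees anticlockwise of notch 0, otherwise the same.
- bottle_mid (a point): The tall bottle, loose on the turntable, the tallest thing on it: 52 mm in diameter, 165 mm high, capped neck, paper label. Point: on its axis half-way up (82 mm above the turntable's top). The three goods stand about 62 mm from the turntable's axis, 120 degrees apart, each midway between two notches; which stands where varies.
- jar_mid (a point): Glass jar with a steel lid, loose on the turntable: 58 mm in diameter, 75 mm high. Point: on its axis half-way up.
- tin_mid (a point): Plain low steel tin, loose on the turntable: 58 mm in diameter, 50 mm high. Point: on its axis half-way up.
- big_tin: Bystander on the tray, left of the turntable (robot's left) towards the back: large tin with a paper label, 100 mm in diameter, 118 mm high. Origin: centre of its underside.
- tub: Bystander on the tray, right of the turntable: white plastic tub with a grey lid, 108 mm in diameter, 88 mm high. Origin: centre of its underside.
- carton: Bystander on the tray, left of the turntable towards the front: cardboard carton, 75 by 100 by 85 mm high. Origin: centre of its underside.
There are look-alikes about, which are no part of the job. What is shaped like the part that bears jar_mid but black is not meant. Of the things that look like the part that bears bottle_mid, the larger one is meant.

How it is judged (in metres and radians):
At the end, for the whole second after the job is handed in: Bottle axis 45 mm or more in front of the turntable's axis and within 15 mm of the tray's front-to-back centre line; turntable under 0.05 rad/s; bottle, jar and tin upright, 47 to 78 mm from the axis; large tin, tub and carton within 15 mm of their start (x of bottle_mid in the frame of tray below -0.045 m and y of bottle_mid in the frame of tray between -0.015 and 0.015 m and angular speed of turntable below 0.05 rad/s and horizontal distance between bottle_mid and turntable between 0.047 and 0.078 m and angle between each of bottle_mid, jar_mid, tin_mid's own z axis and vertical below 0.1 rad and height (world z) of bottle_mid below 0.1365 m and horizontal distance between jar_mid and turntable between 0.047 and 0.078 m and height (world z) of jar_mid below 0.0915 m and horizontal distance between tin_mid and turntable between 0.047 and 0.078 m and height (world z) of tin_mid below 0.079 m and distance of each of big_tin, tub, carton from where it was at the start of the episode below 0.015 m); the robot touches nothing.
It fails at once if the robot touched goods standing on the turntable (more than a brush of 1 N) (contact force between any of the fingers, the arm and bottle above 1 N or contact force between any of the fingers, the arm and jar above 1 N or contact force between any of the fingers, the arm and tin above 1 N).
It fails at once if goods on the turntable were lifted or tipped over (height (world z) of bottle_mid above 0.1465 m or angle between any of bottle_mid, jar_mid, tin_mid's own z axis and vertical above 0.3 rad or height (world z) of jar_mid above 0.1015 m or height (world z) of tin_mid above 0.089 m).
It fails at once if a neighbour on the tray (large tin, tub or carton) was pushed or lifted (distance of any of big_tin, tub, carton from where it was at the start of the episode above 0.02 m or contact force between any of the fingers, the arm and big_tin above 1 N or contact force between any of the fingers, the arm and tub above 1 N or contact force between any of the fingers, the arm and carton above 1 N).
It fails at once if the turntable was pushed in its middle instead of at its rim (contact force between the fingers and turntable above 0.5 N and horizontal distance between the grasp point and turntable below 0.09 m).
It also fails if it takes over 48 s, if anything falls off the work surface, if the arm or the gripper's body presses on something with over 40 N, if the wrist force passes 120 N, or if a joint passes its speed limit or range.

ROBOT

A 7-joint arm with a two-finger parallel gripper is mounted at the origin on the work surface. World frame = base frame: x ahead of the robot, y to its left, z up, the work surface at z = 0. Lengths are in m, angles in degrees, forces in N, time in s.
With the tool pointing down it reaches from about 0.425 to 0.95 m from the base axis. Payload 4.7 kg.
Tool frame: the origin (TCP) lies between the finger pads; the fingertips stand 25 mm ahead of it and the grasp point (between the pads) lies 6 mm ahead of it (tips_ahead is the distance from the TCP to the fingertips, in m); z points along the fingers, y is the line along which they close (so a half turn about z gives the same grasp; the last joint's range is limited). The gripper opens to 85 mm and grips with 20 to 120 N. Pads are 22 mm wide; open, the fingers measure 114 mm over their backs; the gripper's body (76 mm by 85 mm) begins 54 mm behind the grasp point. The pads swing forward as they close: fully open they stand 13 mm farther back than shut.
Start: joints at [70.021, 26.849, -2.785, 87.806, 1.381, 65.374, -4.715], TCP at [0.212, -0.641, 0.256] pointing down, gripper open.
Joint ranges: [-148.3, 148.3], [-19.14, 114.17], [-79.39, 73.82], [5.75, 140.21], [-59.74, 239.74], [12.07, 113.84], [-152.46, 152.46]. Speed limits (degrees/s): [147.25, 147.25, 180, 180, 180, 180, 180].

INTERFACE

Orientations are given as a 3x3 rotation matrix whose columns are the frame's x, y, z axes.
In Python, from cell import observe, capture, camera_info, sign_off, tips_ahead gives the robot as it stands.
- The arm moves only by the tool send_rows, never from a script. Its argument "series" is one flat list of numbers, 7 for each row, row after row: the shift along the world's x, y, z in cm, then the turn, a rotation vector about the world's x, y, z in rad, then the opening in per cent of the stroke, from 0 (shut) to 100 (fully open). In form: [tx, ty, tz, wx, wy, wz, grip, tx, ty, tz, wx, wy, wz, grip, ...]. A call has 1 to 5 rows; each row is the pose to reach, as a shift and turn from the pose commanded when the call began; what a row does not reach only later rows make up. A row lasts 1/10 s, in which the tool goes at most 50 mm and 8.59 degrees, less where a joint would pass 70% of its speed; a pose out of reach is approached as far as the arm can. A call with a gripper value outside its range is refused whole. The fingers move at their own pace and stop on an object; the grip force is fixed at half the most. Time passes only in rows, so rows that repeat a pose let the fingers close. It gives the time, the measured TCP pose, the force, the opening and the grip force at its end, in the units of the state.
- observe(): the state, without advancing time (a new reading comes with each control period).
- capture(name): name is "side" or "top" or "wrist"; returns the picture (420x560x3 uint8, blue, green, red); there is no depth.
- camera_info(name): a dict with "intrinsics" (3x3 intrinsics, pixels), "eye" and "attitude" of the camera in the world; the wrist camera has in their place "T_tool_cam" (4x4, takes a point from camera to tool coordinates, whose origin is the TCP and whose axes are the flange's). Camera axes: x right, y down, z forward; pixel columns grow to the right and rows downward; lengths in m; the calibration is good to about 2 mm. A picture is of the moment at which its call begins: read the wrist's pose just before it. camera_info takes no time and is no camera call.
- sign_off(): hands the job in; it is judged then, once.
The state is a dict: "t": time; "qpos": joint angles; "joint_velocities": joint speeds; "joint_torque": joint torques, N m; "ee_pos": TCP position; "orientation": TCP orientation; "wrist_force": force on the tool from outside, world axes, zero at the start; "moment": the same for the moment, N m; "grip_width": finger opening in m; "grasp_force": force on a finger pad.
Only numpy, scipy, OpenCV 4.12 (cv2) and the standard library are available. Lean on these libraries where they do the work, as an engineer would, in place of code of your own. Each camera call takes 0.05 s, during which the arm holds its last target. There are 200 camera calls.

## Working session

There is one attempt and no reset: what is moved stays moved. The work goes in short steps, Python scripts to look and compute and a tool call to move; the robot and the scene stay as the last step left them, time stands still between calls to the robot, and variables do not carry over. Pictures are saved under pics/ and viewed, at most 10 in all, crops included, and the job is handed in when it is done.

Besides the shell and the picture viewer there is one more tool, called after "Request:" in YAML: its name, and indented under it one key for each argument. send_rows: Moves the arm, as the interface text tells. Its arguments: {"type":"object","properties":{"series":{"type":"array"}},"required":["series"]}

```bash
mkdir -p pics; python3 - <<'E'
from cell import *
import cv2
for n in("side","top"):
    im=capture(n);cv2.imwrite(f"pics/{n}0.png",im);i=camera_info(n);print(n,i)
s=observe();print(s['t'],s['ee_pos'],s['orientation'],s['grip_width'],tips_ahead)
E
```

```text
side {'intrinsics': array([[430.11116215,   0.        , 277.58114161],
       [  0.        , 430.11116215, 207.77627271],
       [  0.        ,   0.        ,   1.        ]]), 'eye': array([0.28350394, 0.92125861, 0.63621286]), 'attitude': array([[-0.94588901, -0.15015538,  0.28765839],
       [-0.32430359,  0.46752392, -0.82234334],
       [-0.0110079 , -0.87113417, -0.49092166]])}
top {'intrinsics': array([[451.84669448,   0.        , 281.05134478],
       [  0.        , 451.84669448, 208.90149729],
       [  0.        ,   0.        ,   1.        ]]), 'eye': array([0.5259492 , 0.03208985, 1.26216203]), 'attitude': array([[-0.02927553, -0.99789491,  0.05786788],
       [-0.99937208,  0.0303766 ,  0.01824003],
       [-0.01995946, -0.05729755, -0.99815761]])}
0.1 [ 0.21206094 -0.64034449  0.25537556] [[ 9.49301964e-01  3.14365160e-01 -5.72608534e-04]
 [ 3.14365679e-01 -9.49300626e-01  1.59416626e-03]
 [-4.24273082e-05 -1.69335363e-03 -9.99998565e-01]] 0.08527963877788129 0.025
```

View pics/top0.png

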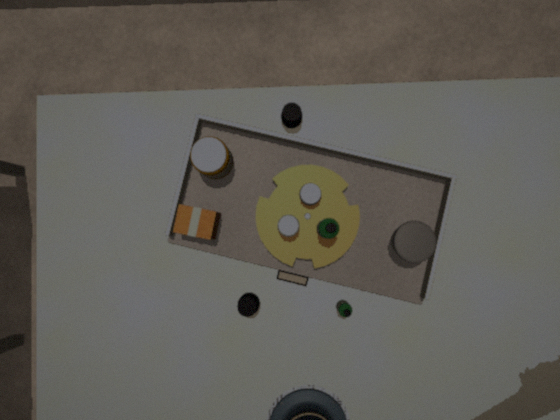

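View pics/side0.png

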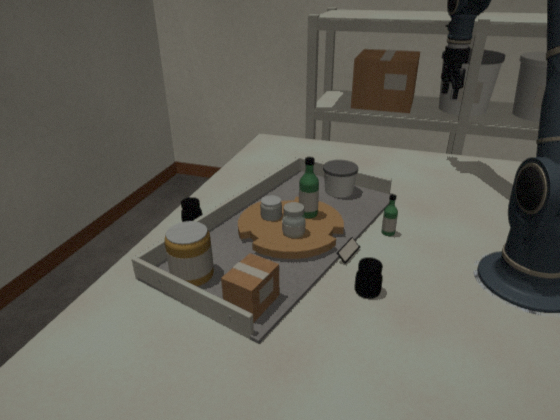

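The top view shows the turntable centred near (307,216), with the green bottle on it near (327,229). The ticket holder is near (292,278), the tub at (414,243), the large tin at (211,157) and the carton at (195,222).
Bottle candidates are the large green one on the turntable at (327,229), side (309,190), and the small green one on the table at (344,309), side (390,215). The larger one, on the turntable, is meant. The black jars at (291,115) and (248,304) are look-alikes.

```bash
cat > h.py <<'E'
import numpy as np,cv2
from cell import *
def ray(n,uv,info=None):
    i=camera_info(n); d=i['attitude']@np.linalg.inv(i['intrinsics'])@np.array([uv[0],uv[1],1.]); return i['eye'],d
def onz(n,uv,z):
    e,d=ray(n,uv); return e+d*(z-e[2])/d[2]
def two(uvt,uvs):
    (a,d),(b,f)=ray("top",uvt),ray("side",uvs)
    s=np.linalg.lstsq(np.c_[d,-f],b-a,rcond=None)[0]; p,q=a+d*s[0],b+f*s[1]; return (p+q)/2,np.linalg.norm(p-q)
def proj(n,P):
    i=camera_info(n); c=i['intrinsics']@(i['attitude'].T@(np.asarray(P)-i['eye'])); return c[:2]/c[2]
def wood(im):
    h=cv2.cvtColor(im,cv2.COLOR_BGR2HSV); return cv2.inRange(h,(18,110,60),(35,255,255))
def green(im):
    h=cv2.cvtColor(im,cv2.COLOR_BGR2HSV); return cv2.inRange(h,(40,70,15),(90,255,255))
def big(m):
    return max(cv2.findContours(m,cv2.RETR_EXTERNAL,cv2.CHAIN_APPROX_NONE)[0],key=cv2.contourArea)
def disc(im,z=.044):
    c=big(wood(im))[:,0].astype(float); P=np.array([onz("top",p,z)[:2] for p in c])
    k=np.ones(len(P),bool)
    for _ in range(10):
        A=np.c_[2*P[k],np.ones(k.sum())]; x=np.linalg.lstsq(A,(P[k]**2).sum(1),rcond=None)[0]
        r=np.sqrt(x[2]+x[:2]@x[:2]); dd=np.hypot(*(P-x[:2]).T); k=abs(dd-r)<.004
    ang=np.degrees(np.arctan2(P[:,1]-x[1],P[:,0]-x[0])); 
    v=np.exp(3j*np.radians(ang[dd<r-.012])); 
    return x[:2],r,ang,dd,np.degrees(np.angle(v.mean()))/3
E
python3 - <<'E'
from h import *
t=cv2.imread("pics/top0.png");s=cv2.imread("pics/side0.png")
c,r,a,d,n=disc(t);print("axis",c,"r",r,"notch phase",n, n+120,n-120)
print([ (int(x),) for x in np.unique(np.round(a[d<r-.012]/6)*6)])
# check disc height: centre in side
print("axis proj side",proj("side",[*c,.044]))
for nm,im in(("top",t),("side",s)):
    q,l,st,ce=cv2.connectedComponentsWithStats(green(im))
    print(nm,[(list(map(int,st[i])),ce[i].round(1)) for i in range(1,q) if st[i][4]>15])
# tray corners on image (top of upstand 60mm back, board front corners)
for uv in((172,243),(424,302)):print(onz("top",uv,.012))
for uv in((199,120),(450,179)):print(onz("top",uv,.06))
cv2.imwrite("pics/c0.png",cv2.resize(cv2.convertScaleAbs(t[110:330,160:460],alpha=1.8),None,fx=2.6,fy=2.6,interpolation=cv2.INTER_CUBIC))
cv2.imwrite("pics/c1.png",cv2.resize(cv2.convertScaleAbs(s[140:340,130:410],alpha=1.8),None,fx=2.8,fy=2.8,interpolation=cv2.INTER_CUBIC))
E
```

```text
axis [ 0.56363787 -0.02295436] r 0.1164904632676355 notch phase 53.61419542721208 173.61419542721208 -66.38580457278792
[(-180,), (-30,), (-24,), (-18,), (-12,), (-6,), (0,), (6,), (12,), (18,), (24,), (30,), (36,), (42,), (48,), (54,), (60,), (66,), (72,), (162,), (168,), (174,), (180,)]
axis proj side [295.47654446 219.91428676]
top [([318, 218, 21, 20, 256], array([327.5, 228.1])), ([338, 303, 14, 14, 115], array([343.7, 308.8]))]
side [([300, 164, 18, 29, 358], array([308.7, 180.4])), ([384, 200, 13, 19, 165], array([390.6, 210.3])), ([304, 211, 13, 7, 66], array([310.1, 214.3])), ([383, 231, 12, 5, 34], array([388.3, 233.2]))]
[0.51295154 0.36005668 0.012     ]
[ 0.33281728 -0.326702    0.012     ]
[0.84324754 0.2689626  0.06      ]
[ 0.66149566 -0.39682943  0.06      ]
```

View pics/c0.png

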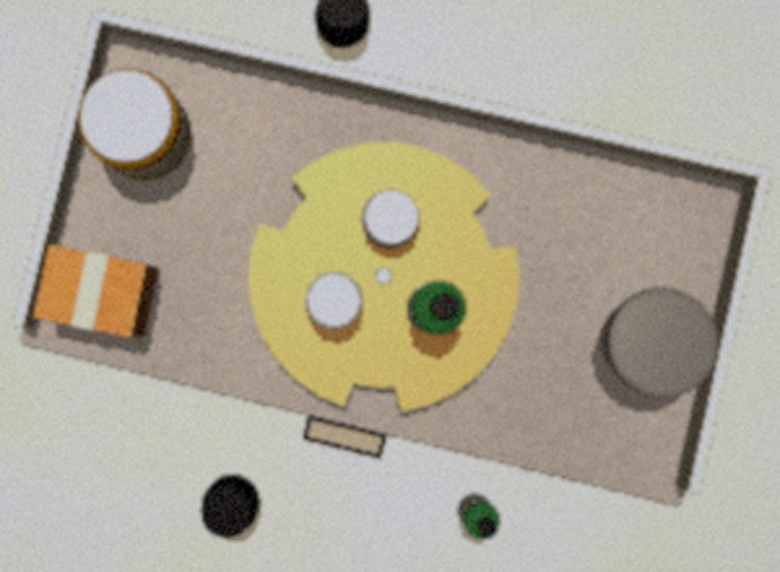

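View pics/c1.png

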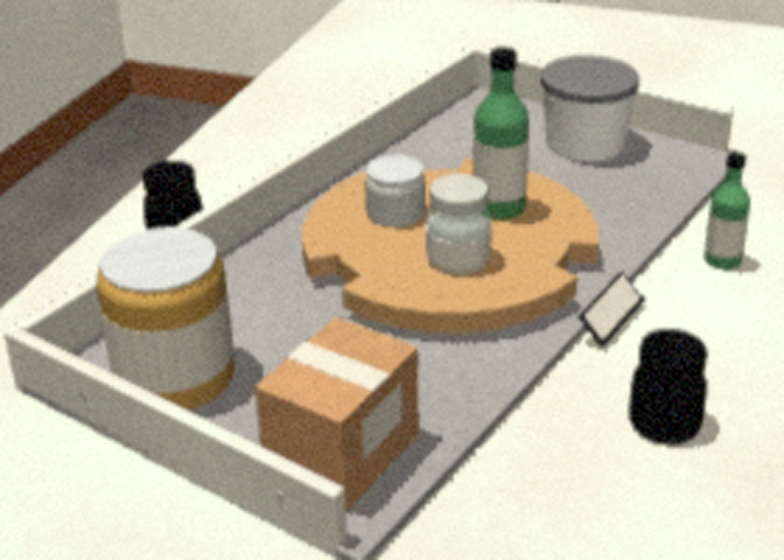

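The enlarged crops confirm it: the large green bottle stands on the turntable (top crop (437,305), side crop (500,140)). The small one at top crop (480,517) is on the table in front of the tray, and both black jars are off the tray. One notch faces the front (top crop (373,393)), so I'll push it clockwise by about 65–70°. Next I'll refine the axis, the notches and the bottle.

```bash
cat >> h.py <<'E'
def wood(im):
    h=cv2.cvtColor(cv2.GaussianBlur(im,(3,3),0),cv2.COLOR_BGR2HSV); m=cv2.inRange(h,(18,85,70),(35,255,255))
    m=cv2.morphologyEx(m,cv2.MORPH_OPEN,np.ones((3,3))); z=np.zeros_like(m); cv2.drawContours(z,[big(m)],-1,255,-1); return z
def meas(t,s=None):
    c,r,a,d,n=disc(t); o={'axis':c,'r':r,'notch':n}
    q,l,st,ce=cv2.connectedComponentsWithStats(green(t))
    return o
E
python3 - <<'E'
from h import *
t=cv2.imread("pics/top0.png");s=cv2.imread("pics/side0.png")
c,r,a,d,n=disc(t);print("axis",c,"r",r,"phase",n,n+120,n-120,"cap",onz("top",(307.7,215.8),.046))
b,k=np.unique(np.round(a[d<r-.012]/6)*6,return_counts=True);print(dict(zip(b.astype(int).tolist(),k.tolist())))
# notch edge height: front notch/right corner seen in both views (crop px -> px)
# top crop (397,413),(345,407): outer corners of front notch ; side crop (575,297),(600,250)
f=lambda p:(160+p[0]/2.6,110+p[1]/2.6); g=lambda p:(130+p[0]/2.8,140+p[1]/2.8)
print("notch corner L",two(f((345,407)),g((575,290))),"R",two(f((401,412)),g((600,246))))
print("bottle cap top",two(f((444,306)),g((503,51))))
print("ticket",two(f((345,437)),g((612,308))))
# bottle from side view: base centre on z=.044
B=two(f((444,306)),g((503,51)))[0]
print("base by side",onz("side",g((501,207)),.05))
v=B[:2]-c;print("bottle r,ang",np.hypot(*v),np.degrees(np.arctan2(v[1],v[0])))
# tray sides
L=[onz("top",f(p),.012) for p in((22,343),(680,503))]; U=[onz("top",f(p),.06) for p in((103,23),(760,175))]
for P,Q in(L,U):print("yaw",np.degrees(np.arctan2((P-Q)[1],(P-Q)[0]))-90,np.linalg.norm(P-Q))
K=onz("top",f((345,437)),.02)[:2]-c;print("ticket dir",np.degrees(np.arctan2(K[1],K[0])),np.hypot(*K))
for nm,p,z in(("carton",(143,300),.097),("jar",(333,299),.119)):print(nm,onz("top",f(p),z))
E
```

```text
axis [ 0.57477013 -0.0155887 ] r 0.1386847875892148 phase 53.19642053162855 173.19642053162855 -66.80357946837145 cap [ 0.57568719 -0.01683385  0.046     ]
{-180: 2, -174: 4, -78: 5, -72: 5, -66: 3, -60: 4, -54: 4, 42: 5, 48: 3, 54: 4, 60: 4, 66: 4, 162: 5, 168: 4, 174: 5, 180: 2}
notch corner L (array([0.44157503, 0.0280418 , 0.02649187]), np.float64(0.003734212298742725)) R (array([ 0.43361116, -0.03004371,  0.03985314]), np.float64(0.0006603665435768586))
bottle cap top (array([ 0.53977537, -0.06296982,  0.20841272]), np.float64(2.0384382200247162e-05))
ticket (array([0.40828836, 0.02871756, 0.0145545 ]), np.float64(0.0016308739131974568))
base by side [ 0.53531125 -0.05458168  0.05      ]
bottle r,ang 0.05890334132644105 -126.44884518715655
yaw -15.181683610724264 0.7146712199931482
yaw -15.072609144057822 0.6942561918590067
ticket dir 165.1695050313473 0.172513814617683
carton [0.5560263  0.22536707 0.097     ]
jar [0.55092536 0.03641277 0.119     ]
```

Measured: axis (0.575,−0.016), r 139 mm (nominal 140). The bottle cap top is at z 0.208 (nominal 0.209), with the bottle at bearing 233.5°. The front lies at 165° (tray yaw −15°), so the turntable must go about 68° clockwise. The finger goes in the notch at bearing 173°, which is (0.446, 0.000). The gripper stays shut, with tool y tangential.

Request:
send_rows:
  series: [2.2, 4.4, 0, 0, 0, 0.148, 0, 4.4, 8.8, 0, 0, 0, 0.296, 0, 6.6, 13.2, 0, 0, 0, 0.444, 0, 8.8, 17.6, 0, 0, 0, 0.592, 0, 11, 22, 0, 0, 0, 0.74, 0]

```text
t: 0.6
ee_pos: [0.3227, -0.4187, 0.2561]
orientation: [[0.484, 0.875, -0.0], [0.875, -0.484, 0.0], [0.0, -0.0, -1.0]]
wrist_force: [1.4, 0.4, 0.5]
grip_width: 0.0122
grasp_force: 0.0
```

Request:
send_rows:
  series: [2.2, 4.4, 0, 0, 0, 0.148, 0, 4.4, 8.8, 0, 0, 0, 0.296, 0, 6.6, 13.2, 0, 0, 0, 0.444, 0, 8.8, 17.6, 0, 0, 0, 0.592, 0, 11, 22, 0, 0, 0, 0.74, 0]

```text
t: 1.1
ee_pos: [0.4325, -0.1989, 0.2563]
orientation: [[-0.233, 0.973, -0.0], [0.973, 0.233, -0.0], [-0.0, -0.0, -1.0]]
wrist_force: [1.3, -0.0, 0.6]
grip_width: -0.0002
grasp_force: 0.0
```

Request:
send_rows:
  series: [0.2, 4, 0, 0, 0, 0.148, 0, 0.4, 8, 0, 0, 0, 0.296, 0, 0.6, 12, 0, 0, 0, 0.444, 0, 0.8, 16, 0, 0, 0, 0.592, 0, 1, 20, 0, 0, 0, 0.74, 0]

```text
t: 1.6
ee_pos: [0.4418, 0.0007, 0.2562]
orientation: [[-0.828, 0.561, -0.0], [0.561, 0.828, -0.0], [-0.0, -0.0, -1.0]]
wrist_force: [0.7, 0.1, -0.7]
grip_width: -0.0001
grasp_force: 0.0
```

```bash
python3 - <<'E'
from cell import *
import numpy as np
s=observe();R=s['orientation'];print(s['t'],s['ee_pos'],"yaw y",np.degrees(np.arctan2(R[1,1],R[0,1])),R[:,2],np.round(s['qpos'],1),s['wrist_force'],s['grip_width'])
E
```

```text
1.6 [0.44177885 0.00066299 0.2562275 ] yaw y 55.850720200263396 [-1.10179295e-04 -4.38034403e-04 -9.99999898e-01] [ 36.5   8.8 -45.7 115.9   7.5  58.2  43. ] [ 0.67943097  0.13316379 -0.7454402 ] -0.00010203350537579312
```

Request:
send_rows:
  series: [0.4, 0, -3, 0, 0, 0.12, 0, 0.4, 0, -6, 0, 0, 0.24, 0, 0.4, 0, -9, 0, 0, 0.36, 0, 0.4, 0, -13, 0, 0, 0.478, 0, 0.4, 0, -16.5, 0, 0, 0.478, 0]

```text
t: 2.1
ee_pos: [0.4457, -0.001, 0.0896]
orientation: [[-0.993, 0.122, -0.001], [0.122, 0.993, 0.001], [0.001, 0.001, -1.0]]
wrist_force: [0.6, -1.6, -0.6]
grip_width: 0.0001
grasp_force: 0.0
```

```bash
python3 - <<'E'
from h import *
s=observe();print(s['t'],s['ee_pos'],s['wrist_force'])
w=capture("wrist");t=capture("top")
i=camera_info("wrist");T=i['T_tool_cam'];R=s['orientation'];p=s['ee_pos']
tip=np.array([0,0,.025]);c=np.linalg.inv(T)@np.r_[tip,1];q=i['intrinsics']@c[:3];print("tip px",q[:2]/q[2])
# expected notch corners & ticket in wrist image
W=lambda P:(lambda c:(c[:2]/c[2]).round(0))(i['intrinsics']@(np.linalg.inv(T)@np.r_[R.T@(np.array(P)-p),1])[:3])
for a in(161.2,185.2):
  for r in(.115,.14):print(a,r,W([.575+r*np.cos(np.radians(a)),-.016+r*np.sin(np.radians(a)),.044]))
print("tip proj top",proj("top",p+R@tip))
cv2.imwrite("pics/a.png",np.hstack([cv2.resize(w,(400,300)),cv2.resize(t[180:300,220:380],(400,300))]))
E
```

```text
2.1 [ 0.44574309 -0.00096579  0.08958332] [ 0.56156508 -1.57299368 -0.60460289]
tip px [278.98400183 262.37172522]
161.2 0.115 [318. 272.]
161.2 0.14 [328. 236.]
185.2 0.115 [242. 272.]
185.2 0.14 [231. 236.]
tip proj top [303.55437097 264.96744262]
```

View pics/a.png

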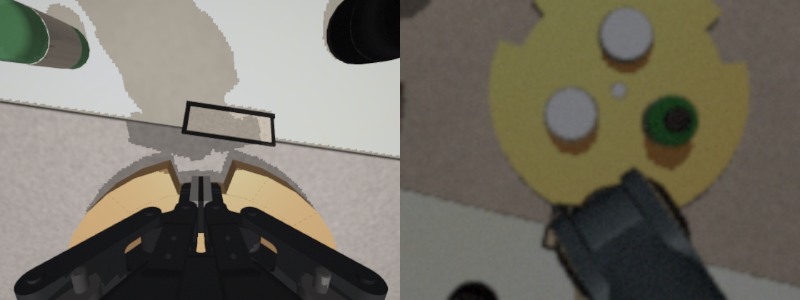

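In the wrist half, the notch's outer corners are at (170,163) and (237,163), with the fingertips centred between them at x≈203. The ticket holder is behind at (230,123). The board lies slightly further outward than predicted, so I'll shift 3 mm outward and lower the fingers into the notch.

Request:
send_rows:
  series: [-0.3, 0, 0, 0, 0, 0, 0, -0.3, 0, -0.8, 0, 0, 0, 0, -0.3, 0, -1.6, 0, 0, 0, 0, 0, -0.3, 0, -2.4, 0, 0, 0, 0, -0.3, 0, -3.1, 0, 0, 0, 0]

```text
invalid input at $.series: expected a multiple of 7 numbers
```

Request:
send_rows:
  series: [-0.3, 0, 0, 0, 0, 0, 0, -0.3, 0, -0.8, 0, 0, 0, 0, -0.3, 0, -1.6, 0, 0, 0, 0, -0.3, 0, -2.4, 0, 0, 0, 0, -0.3, 0, -3.1, 0, 0, 0, 0]

```text
t: 2.7
ee_pos: [0.4435, -0.001, 0.0601]
orientation: [[-0.992, 0.124, 0.001], [0.124, 0.992, -0.0], [-0.001, -0.0, -1.0]]
wrist_force: [0.5, 0.1, 0.2]
grip_width: 0.0001
grasp_force: 0.0
```

```bash
python3 - <<'E'
import numpy as np
from cell import *
s=observe();print(s['t'],s['ee_pos'],s['wrist_force'])
c=np.array([.575,-.016]);p0=s['ee_pos'][:2]-c;r=np.hypot(*p0);a0=np.degrees(np.arctan2(*p0[::-1]));print(r,a0)
# cumulative shifts (cm) from here for finger going clockwise by k degrees
for k in range(0,80,3):
    a=np.radians(a0-k);print(k,np.round((r*np.array([np.cos(a),np.sin(a)])-p0)*100,1),round(-np.radians(k),3))
E
```

```text
2.7 [ 0.44346158 -0.00100506  0.06013113] [0.48380436 0.14164436 0.20861785]
0.13239035002770175 173.4965475026897
0 [ 0. -0.] -0.0
3 [0.1 0.7] -0.052
6 [0.2 1.4] -0.105
9 [0.4 2. ] -0.157
12 [0.6 2.7] -0.209
15 [0.8 3.4] -0.262
18 [1.1 4. ] -0.314
21 [1.4 4.6] -0.367
24 [1.7 5.2] -0.419
27 [2.1 5.8] -0.471
30 [2.5 6.4] -0.524
33 [2.9 6.9] -0.576
36 [3.4 7.4] -0.628
39 [3.9 7.9] -0.681
42 [4.4 8.4] -0.733
45 [4.9 8.9] -0.785
48 [5.5 9.3] -0.838
51 [6.  9.7] -0.89
54 [ 6.6 10. ] -0.942
57 [ 7.2 10.3] -0.995
60 [ 7.9 10.6] -1.047
63 [ 8.5 10.9] -1.1
66 [ 9.2 11.1] -1.152
69 [ 9.8 11.3] -1.204
72 [10.5 11.5] -1.257
75 [11.2 11.6] -1.309
78 [11.9 11.7] -1.361
```

Request:
send_rows:
  series: [0, 0.3, -0.1, 0, 0, -0.021, 0, 0.1, 0.6, -0.2, 0, 0, -0.042, 0, 0.1, 0.9, -0.2, 0, 0, -0.063, 0, 0.15, 1.15, -0.2, 0, 0, -0.084, 0, 0.2, 1.4, -0.2, 0, 0, -0.105, 0]

```text
t: 3.2
ee_pos: [0.4454, 0.0135, 0.0585]
orientation: [[-0.974, 0.228, 0.0], [0.228, 0.974, -0.0], [-0.0, 0.0, -1.0]]
wrist_force: [-0.1, -1.1, 0.1]
grip_width: 0.0002
grasp_force: 0.6
```

Request:
send_rows:
  series: [0.1, 0.4, 0, 0, 0, -0.031, 0, 0.2, 0.8, 0, 0, 0, -0.063, 0, 0.35, 1.2, 0, 0, 0, -0.094, 0, 0.45, 1.6, 0, 0, 0, -0.126, 0, 0.6, 2.0, 0, 0, 0, -0.157, 0]

```text
t: 3.7
ee_pos: [0.4513, 0.0332, 0.0584]
orientation: [[-0.926, 0.378, -0.0], [0.378, 0.926, -0.0], [-0.0, -0.0, -1.0]]
wrist_force: [-0.2, -0.8, 0.6]
grip_width: 0.0
grasp_force: 0.3
```

Request:
send_rows:
  series: [0.15, 0.4, 0, 0, 0, -0.031, 0, 0.35, 0.75, 0, 0, 0, -0.063, 0, 0.5, 1.1, 0, 0, 0, -0.094, 0, 0.7, 1.45, 0, 0, 0, -0.126, 0, 0.9, 1.8, 0, 0, 0, -0.157, 0]

```text
t: 4.2
ee_pos: [0.46, 0.0514, 0.0584]
orientation: [[-0.855, 0.518, -0.0], [0.518, 0.855, -0.0], [0.0, -0.001, -1.0]]
wrist_force: [-1.7, 0.0, 1.2]
grip_width: 0.0002
grasp_force: 0.3
```

Request:
send_rows:
  series: [0.2, 0.35, 0, 0, 0, -0.031, 0, 0.45, 0.7, 0, 0, 0, -0.063, 0, 0.7, 1.05, 0, 0, 0, -0.094, 0, 0.95, 1.4, 0, 0, 0, -0.126, 0, 1.2, 1.7, 0, 0, 0, -0.157, 0]

```text
t: 4.7
ee_pos: [0.472, 0.0685, 0.0584]
orientation: [[-0.764, 0.646, -0.0], [0.646, 0.764, -0.0], [0.0, -0.0, -1.0]]
wrist_force: [-1.2, -0.4, 1.4]
grip_width: -0.0002
grasp_force: 0.4
```

```bash
cat > chk.py <<'E'
from h import *
s=observe();p=s['ee_pos'];c=np.array([.575,-.016]);v=p[:2]-c
R=s['orientation'];print(s['t'],p.round(4),"r",np.hypot(*v).round(4),"ang",np.degrees(np.arctan2(v[1],v[0])).round(1),"yaw",np.degrees(np.arctan2(R[1,1],R[0,1])).round(1),s['wrist_force'].round(2))
t=capture("top");h=cv2.cvtColor(t,cv2.COLOR_BGR2HSV)
q,l,st,ce=cv2.connectedComponentsWithStats(green(t))
for i in range(1,q):
    if st[i][4]>60:
        b=onz("top",ce[i],.15)[:2]-c;print("green",ce[i].round(1),st[i][4],"r",np.hypot(*b).round(3),"ang",np.degrees(np.arctan2(b[1],b[0])).round(1))
E
python3 chk.py
```

```text
4.7 [0.472  0.0685 0.0584] r 0.1332 ang 140.6 yaw 49.8 [-1.16 -0.38  1.36]
green [319.4 235.4] 248 r 0.058 ang -155.7
green [343.8 308.8] 116 r 0.244 ang -161.7
```

Request:
send_rows:
  series: [0.3, 0.3, 0, 0, 0, -0.031, 0, 0.6, 0.6, 0, 0, 0, -0.063, 0, 0.9, 0.9, 0, 0, 0, -0.094, 0, 1.2, 1.2, 0, 0, 0, -0.126, 0, 1.5, 1.5, 0, 0, 0, -0.157, 0]

```text
t: 5.25
ee_pos: [0.4876, 0.0835, 0.0583]
orientation: [[-0.653, 0.757, 0.0], [0.757, 0.653, 0.0], [-0.0, 0.0, -1.0]]
wrist_force: [-1.3, 0.4, 0.7]
grip_width: 0.0001
grasp_force: 0.3
```

Request:
send_rows:
  series: [0.3, 0.25, 0, 0, 0, -0.031, 0, 0.6, 0.5, 0, 0, 0, -0.063, 0, 0.95, 0.8, 0, 0, 0, -0.094, 0, 1.3, 1.05, 0, 0, 0, -0.126, 0, 1.6, 1.3, 0, 0, 0, -0.157, 0]

```text
t: 5.75
ee_pos: [0.5037, 0.0964, 0.0583]
orientation: [[-0.526, 0.85, 0.0], [0.85, 0.526, 0.0], [-0.0, 0.0, -1.0]]
wrist_force: [-0.2, -0.2, -0.3]
grip_width: -0.0001
grasp_force: 0.3
```

Request:
send_rows:
  series: [0.35, 0.2, 0, 0, 0, -0.031, 0, 0.75, 0.4, 0, 0, 0, -0.063, 0, 1.1, 0.6, 0, 0, 0, -0.094, 0, 1.5, 0.75, 0, 0, 0, -0.126, 0, 1.9, 0.9, 0, 0, 0, -0.157, 0]

```text
t: 6.25
ee_pos: [0.5225, 0.1056, 0.0583]
orientation: [[-0.387, 0.922, 0.0], [0.922, 0.387, 0.0], [0.0, 0.0, -1.0]]
wrist_force: [-1.2, 1.1, 0.5]
grip_width: -0.0
grasp_force: 0.4
```

Request:
send_rows:
  series: [0.4, 0.15, 0, 0, 0, -0.031, 0, 0.8, 0.3, 0, 0, 0, -0.063, 0, 1.1, 0.4, 0, 0, 0, -0.087, 0, 1.3, 0.5, 0, 0, 0, -0.105, 0, 1.5, 0.55, 0, 0, 0, -0.12, 0]

```text
t: 6.75
ee_pos: [0.5374, 0.1107, 0.0583]
orientation: [[-0.275, 0.961, -0.0], [0.961, 0.275, -0.0], [-0.0, -0.0, -1.0]]
wrist_force: [-1.7, 0.3, 0.1]
grip_width: -0.0001
grasp_force: 0.4
```

```bash
python3 chk.py
```

```text
6.75 [0.5374 0.1107 0.0583] r 0.1322 ang 106.5 yaw 16.0 [-1.69  0.26  0.05]
green [306.1 238.2] 246 r 0.059 ang 171.1
green [343.8 308.8] 117 r 0.244 ang -161.7
```

Request:
send_rows:
  series: [0.35, 0.1, 0, 0, 0, -0.027, 0, 0.7, 0.17, 0, 0, 0, -0.054, 0, 1.0, 0.24, 0, 0, 0, -0.078, 0, 1.2, 0.28, 0, 0, 0, -0.094, 0, 1.3, 0.3, 0, 0, 0, -0.1, 0]

```text
t: 7.3
ee_pos: [0.5505, 0.1138, 0.0583]
orientation: [[-0.178, 0.984, 0.0], [0.984, 0.178, 0.0], [-0.0, 0.0, -1.0]]
wrist_force: [0.1, 0.4, 0.0]
grip_width: 0.0002
grasp_force: 0.4
```

```bash
python3 chk.py; sleep 0.1; python3 chk.py
```

```text
7.3 [0.5505 0.1138 0.0583] r 0.1321 ang 100.7 yaw 10.3 [0.11 0.35 0.03]
green [303.4 237.8] 244 r 0.059 ang 164.8
green [343.8 308.8] 112 r 0.244 ang -161.7
7.35 [0.5506 0.1138 0.0583] r 0.1321 ang 100.7 yaw 10.3 [ 0.73 -0.25  0.14]
green [303.5 237.8] 243 r 0.059 ang 164.9
green [343.8 308.7] 115 r 0.244 ang -161.7
```

The bottle is at 165° and at rest. I'll back off slightly within the play, lift straight up and check.

Request:
send_rows:
  series: [-0.3, -0.05, 0, 0, 0, 0, 0, -0.6, -0.1, 0, 0, 0, 0, 0, -0.6, -0.1, 1, 0, 0, 0, 0, -0.6, -0.1, 3, 0, 0, 0, 0, -0.6, -0.1, 6, 0, 0, 0, 0]

```text
t: 7.9
ee_pos: [0.5432, 0.1124, 0.1184]
orientation: [[-0.179, 0.984, -0.003], [0.984, 0.179, -0.001], [-0.0, -0.003, -1.0]]
wrist_force: [1.6, -0.7, 0.1]
grip_width: -0.0001
grasp_force: 0.0
```

Request:
send_rows:
  series: [0, 0, 4, 0, 0, 0, 0, 0, 0, 8, 0, 0, 0, 0, 0, 0, 12, 0, 0, 0, 0, 0, 0, 16, 0, 0, 0, 0, -3, 3, 18, 0, 0, 0, 0]

```text
t: 8.4
ee_pos: [0.5183, 0.139, 0.3027]
orientation: [[-0.17, 0.985, 0.008], [0.986, 0.17, 0.0], [-0.001, 0.008, -1.0]]
wrist_force: [0.1, -0.0, 0.2]
grip_width: 0.0002
grasp_force: 0.0
```

```bash
python3 chk.py; python3 - <<'E'
from h import *
t=capture("top");s=capture("side")
q,l,st,ce=cv2.connectedComponentsWithStats(green(s));print([(st[i].tolist(),ce[i].round(1)) for i in range(1,q) if st[i][4]>40])
cv2.imwrite("pics/end.png",cv2.convertScaleAbs(np.hstack([cv2.resize(t[110:330,160:460],(400,293)),cv2.resize(s[120:340,120:420],(400,293))]),alpha=1.8))
E
```

```text
8.4 [0.5183 0.139  0.3027] r 0.165 ang 110.1 yaw 9.8 [ 0.12 -0.    0.16]
green [303.5 237.7] 242 r 0.059 ang 164.8
green [343.9 308.6] 115 r 0.244 ang -161.6
[([301, 175, 20, 30, 393], array([311.1, 192.4])), ([384, 199, 13, 20, 166], array([390.5, 210.2])), ([301, 223, 19, 8, 102], array([310.3, 227. ]))]
```

View pics/end.png

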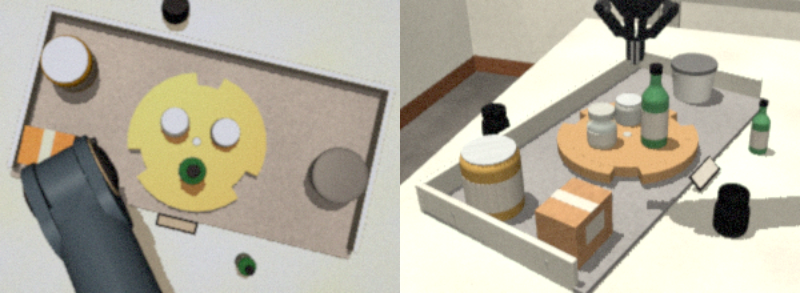

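The final picture shows the bottle at top half (193,172), squarely behind the ticket holder at (178,224). The goods are upright, the neighbours are untouched and the arm is clear.

Request:
send_rows:
  series: [0, 0, 0, 0, 0, 0, 0, 0, 0, 0, 0, 0, 0, 0, 0, 0, 0, 0, 0, 0, 0]

```text
t: 8.85
ee_pos: [0.5144, 0.1418, 0.2975]
orientation: [[-0.178, 0.984, -0.002], [0.984, 0.178, -0.0], [-0.0, -0.002, -1.0]]
wrist_force: [-1.0, -0.7, 0.4]
grip_width: -0.0001
grasp_force: 0.0
```

```bash
python3 -c "from cell import *;print(sign_off())"
```

```text
the job is handed in; nothing more can be done
None
```

I pushed the turntable about 69° clockwise by its front notch; the tall bottle stands squarely behind the ticket holder, 59 mm from the axis and within 1° of the centre line, everything is at rest, and the job was handed in at about 9 s (no verdict was returned).

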